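# Tap the chocolate egg to the middle of its stand

## Robot

A 6-joint arm with a two-finger parallel gripper is mounted at the origin on a cart in front of the work surface, level with it; the furniture and walls round the work are solid. World frame = base frame: x ahead of the robot, y to its left, z up, the work surface at z = 0. Lengths are in m, angles in degrees, forces in N, time in s.
With the tool pointing down it reaches from about 0.25 to 0.725 m from the base axis. Payload 9.7 kg.
Tool frame: the origin (TCP) lies midway between the tips of the shut fingers; the grasp point (between the pads) lies 19 mm behind it (bot.hold_point_z is the distance from the TCP to the grasp point, in m); z points along the fingers, y is the line along which they close (so a half turn about z gives the same grasp; the last joint's range is limited). The gripper opens to 85 mm and grips with 20 to 120 N. Pads are 22 mm wide; open, the fingers measure 114 mm over their backs; the gripper's body (76 mm by 85 mm) begins 54 mm behind the grasp point. The pads swing forward as they close: fully open they stand 13 mm farther back than shut.
Start: joints at [65.718, 4.979, 10.078, 95.1, 0, 90], TCP at [0.226, 0.501, 0.193] pointing down, gripper open.
Joint ranges: [-179.16, 179.16], [-48.56, 103.87], [-65.8, 70.77], [-126.05, 130.52], [-82.76, 87.17], [-180, 180]. Speed limits (degrees/s): [127.2, 127.2, 147.25, 180, 180, 180].

## Interface

Orientations are given as [roll, pitch, yaw] about the fixed x, y, z axes, in that order (R = Rz(yaw) Ry(pitch) Rx(roll)).
In Python, from workcell import bot gives the robot as it stands.
- The arm moves only by the tool play_rows, never from a script. Its argument "steps" is a list that holds one entry, the list of rows, each a list of 4 numbers: the shift along the tool's x, y, z in m, then the turn about the tool's z in rad. In form: [[[tx, ty, tz, yaw], ...]]. A call has exactly 5 rows; each row shifts and turns the commanded pose from where the row before left it, along the tool's axes as they then stand; what a row does not reach is not made up. A row lasts 1/12 s, in which the tool goes at most 41.7 mm and 7.16 degrees, less where a joint would pass 70% of its speed; a pose out of reach is approached as far as the arm can. A call is refused whole if a number of a shift passes 0.0417 or a number of a turn 0.125, either way. A call with a gripper value outside its range is refused whole. "gripper" is the finger opening in m, from 0 to 0.0854, set as the call begins (left out, the last holds). The fingers move at their own pace and stop on an object; "squeeze" is the grip in N (left out, the last holds). Time passes only in rows, so rows that do not move let the fingers close, or fill a call up. It gives the time, the measured TCP pose, the force, the opening and the grip force at its end, in the units of the state.
- bot.get_obs(): the state, without advancing time (a new reading comes with each control period).
- bot.camera(name): name is "scene" or "top" or "wrist"; returns a dict with "img" (480x640x3 uint8, blue, green, red), "vfov" (degrees; the focal length in pixels is half the picture's height over the tangent of half this angle, whatever the lens; pixels are square), "cx", "cy" (the principal point, pixels), "xyz" and "attitude" of the camera in the world. Camera axes: x right, y down, z forward; pixel columns grow to the right and rows downward; lengths in m; the calibration is good to about 2 mm. A picture is of the moment at which its call begins. There is no depth.
- bot.job_done(): hands the job in; it is judged then, once.
The state is a dict: "time": time; "q": joint angles; "qd": joint speeds; "joint_efforts": joint torques, N m; "ee_pos": TCP position; "tcp_rot": TCP orientation; "wrist_force": force on the tool from outside, world axes, zero at the start; "torque": the same for the moment, N m; "opening": finger opening in m; "grasp_force": force on a finger pad.
Only numpy, scipy, OpenCV 4.12 (cv2) and the standard library are available. Lean on these libraries where they do the work, as an engineer would, in place of code of your own. Each camera call takes 0.05 s, during which the arm holds its last target. There are 200 camera calls.

## Task

Two footed chocolate eggs are on show, each on its own little wooden stand; one has slipped away from the middle. With the fingertips, gently nudge that egg along its stand, without pinching, lifting or tipping it, until it stands upright in the middle with its foot inside the brass ring. Leave the other egg and everything else where they are.

Things in the scene. Friction and masses are not known exactly. Their poses are not given: they have to be found in the camera images.
- egg: The egg to be centred. Loose chocolate egg on a round foot, one rigid piece, 62 mm tall, about 60 g. Foot 44 mm across (3 to 10 mm up) but bearing on only 32 mm, so it wobbles; egg 38 mm across, widest 34 mm up. Pushed low on the foot it slides, pushed high it tends to tip. Origin: centre of its underside; z up. Starts 24 to 34 mm off the middle, in any direction.
- plinth_centre (a point): Middle of the top surface of the stand under the egg to be centred (60 mm above the table). Fixed turned wooden stand: round foot 64 mm across, thin stem, flat round top 100 mm across with a thin flush brass ring (58 mm across inside) round its middle.
- model_egg: The other egg, of the same shape and size as the first, already in the middle of its stand; to be left alone. Origin at the centre of its underside.
- model_plinth_centre (a point): Middle of the top surface of the other stand, same shape and height as the first.
- tin: Bystander: round tin, 68 mm across, 91 mm tall, standing; origin at the centre of its underside.
- gift: Bystander: wrapped cube-like box, 64x64x56 mm; origin at the centre of its underside.
- date_stamp: Bystander: wooden hand stamp, 30x50x68 mm, standing; origin at the centre of its underside.
- dome_chocolate: Bystander: dome-shaped chocolate with a nut, 36 mm across, 27 mm tall; origin at the centre of its underside.
- bar_chocolate: Bystander: rounded bar chocolate, 26x56x27 mm, lying on the table; origin at the centre of its underside.
- tape: Bystander: roll of tape lying flat, 77 mm across, 19 mm tall; origin at the centre of its underside.
- pencil: Bystander: pencil lying on the table, 136 mm long (its y axis), 8 mm thick; origin at the middle of its underside.

How it is judged (in metres and radians):
On the way:
1. the fingers touch the egg that has slipped (contact force between the fingers and egg above 0.03 N).
At the end, for the whole second after the job is handed in: The egg stands upright (within about 5 degrees) and at rest on its own stand, its middle within 7 mm of the middle of the stand, so that its foot is inside the brass ring. The other egg is within 6 mm of where it was and upright, and every other thing within 12 mm of where it was (horizontal distance between egg and plinth_centre below 0.007 m and angle between each of egg, model_egg's own z axis and vertical below 0.08 rad and z of egg in the frame of plinth_centre between -0.003 and 0.003 m and linear speed of egg below 0.01 m/s and angular speed of egg below 0.1 rad/s and distance of model_egg from where it was at the start of the episode below 0.006 m and distance of each of tin, gift, date_stamp, dome_chocolate, bar_chocolate, tape, pencil from where it was at the start of the episode below 0.012 m); the robot touches nothing.
It fails at once if the egg is tipped by more than about 20 degrees (angle between egg's own z axis and vertical above 0.35 rad).
It fails at once if the egg is lifted 8 mm or more off its stand (z of egg in the frame of plinth_centre above 0.008 m).
It fails at once if the egg is knocked off its stand (z of egg in the frame of plinth_centre below -0.01 m).
It fails at once if the egg is pinched or pushed with more than 8 N (contact force between any of the arm, the fingers and egg above 8 N).
It fails at once if the other egg is moved by more than 6 mm, or another thing by more than 12 mm (distance of model_egg from where it was at the start of the episode above 0.006 m or distance of any of tin, gift, date_stamp, dome_chocolate, bar_chocolate, tape, pencil from where it was at the start of the episode above 0.012 m).
It also fails if it takes over 48 s, if anything falls off the work surface, if the arm or the gripper's body presses on something with over 40 N, if the wrist force passes 120 N, or if a joint passes its speed limit or range.

## Working session

There is one attempt and no reset: what is moved stays moved. The work goes in short steps, Python scripts to look and compute and a tool call to move; the robot and the scene stay as the last step left them, time stands still between calls to the robot, and variables do not carry over. Pictures are saved under pics/ and viewed, at most 10 in all, crops included, and the job is handed in when it is done.

Besides the shell and the picture viewer there is one more tool, called after "Emit:" in YAML: its name, and indented under it one key for each argument. play_rows: Moves the arm, as the interface text tells. Its arguments: {"type":"object","properties":{"steps":{"type":"array","items":{"type":"array","items":{"type":"array","items":{"type":"number"}}}},"gripper":{"type":"number"},"squeeze":{"type":"number"}},"required":["steps"]}

```bash
mkdir -p pics; ls; python3 - <<'E'
from workcell import bot
import cv2
o=bot.get_obs();print(o['time'],o['ee_pos'],o['tcp_rot'],o['opening'],bot.hold_point_z)
for n in('scene','top'):
    c=bot.camera(n);cv2.imwrite(f'pics/{n}0.png',c['img']);print(n,c['vfov'],c['cx'],c['cy'],c['xyz'],c['attitude'])
E
```

```text
pics
0.0 [0.22607701 0.50110143 0.19278649] [-1.79926779e+02 -8.02904599e-05  1.55715751e+02] 0.08562704666881195 0.0187
scene 44.56350616249592 318.3384789827891 246.82650376149445 [-0.44592763 -0.41139177  1.41793361] [-141.48988952   -0.51362837  -60.48571336]
top 48.03106631640371 316.8775484959783 236.36337979822693 [0.39067229 0.11207317 1.47751465] [-174.63229306    1.01920831  -90.98402507]
```

View pics/scene0.png

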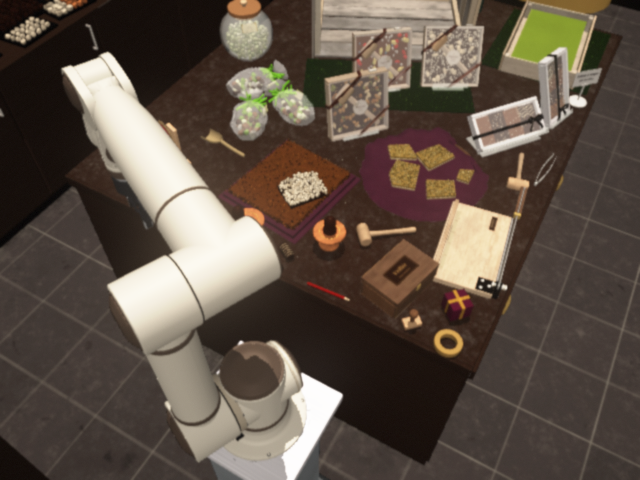

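View pics/top0.png

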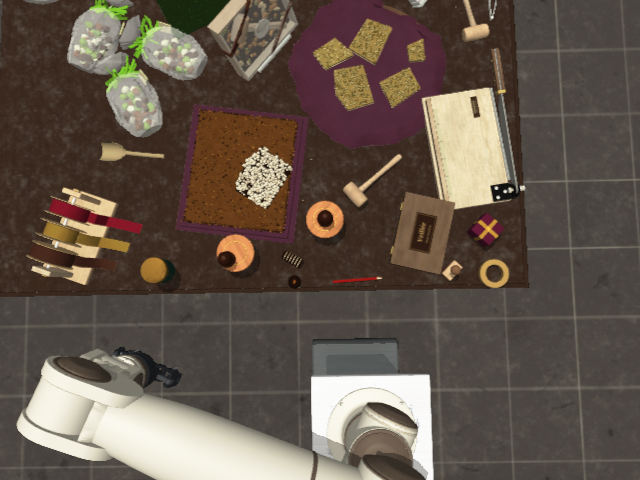

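The slipped egg is the left one: its stand is at about (235,253) and the egg at about (226,259). The model egg sits near (325,219), and the tin is at (155,270).

```bash
cat > h.py <<'E'
import numpy as np,cv2
from scipy.spatial.transform import Rotation as R
from workcell import bot
def ray(c,u,v):
    f=240/np.tan(np.radians(c['vfov']/2))
    return R.from_euler('xyz',c['attitude'],degrees=True).apply([(u-c['cx'])/f,(v-c['cy'])/f,1])
def onplane(c,u,v,z):
    d=ray(c,u,v);p=np.array(c['xyz']);return (p+d*(z-p[2])/d[2])
def proj(c,P):
    f=240/np.tan(np.radians(c['vfov']/2))
    q=R.from_euler('xyz',c['attitude'],degrees=True).inv().apply(np.array(P)-c['xyz'])
    return q[:2]/q[2]*f+[c['cx'],c['cy']]
E
python3 - <<'E'
from h import *
c=bot.camera('top');im=c['img']
hsv=cv2.cvtColor(im,cv2.COLOR_BGR2HSV)
for (u,v) in((235,253),(325,219)):
    x0,y0=u-28,v-28
    h=hsv[y0:y0+56,x0:x0+56]
    m=((h[...,2]>150)&(h[...,1]>80)).astype('uint8')
    cs,_=cv2.findContours(m,0,2);k=max(cs,key=cv2.contourArea)
    hull=cv2.convexHull(k);e=cv2.fitEllipse(hull)
    print('stand',e[0][0]+x0,e[0][1]+y0,e[1],onplane(c,e[0][0]+x0,e[0][1]+y0,.06))
    d=((h[...,2]<95)).astype('uint8'); n,l,s,ce=cv2.connectedComponentsWithStats(d)
    for i in range(1,n):
        if 20<s[i,4]<800: print('dark',s[i],ce[i]+[x0,y0],onplane(c,*(ce[i]+[x0,y0]),.094))
for nm,u,v,z in(('tin',155,270,.09),('dome',295,282,.02),('bar',292,259,.02),('pencil l',333,281,0)):print(nm,onplane(c,u,v,z))
a=cv2.resize(im[200:300,130:350],None,fx=3.6,fy=3.6,interpolation=2);cv2.imwrite('pics/crop.png',a)
E
```

```text
stand 234.91406440734863 252.51853370666504 (36.496700286865234, 37.10232162475586) [0.48549374 0.35238878 0.06      ]
stand 324.37961196899414 218.94350242614746 (36.459877014160156, 37.20508575439453) [0.57029686 0.11431588 0.06      ]
dark [ 20  19  16  17 206] [324.72815534 218.33495146] [0.56755713 0.11333112 0.094     ]
tin [0.44199195 0.55468016 0.09      ]
dome [0.40549681 0.19681028 0.02      ]
bar [0.46773652 0.20411495 0.02      ]
pencil l [0.40662122 0.09401669 0.        ]
```

View pics/crop.png

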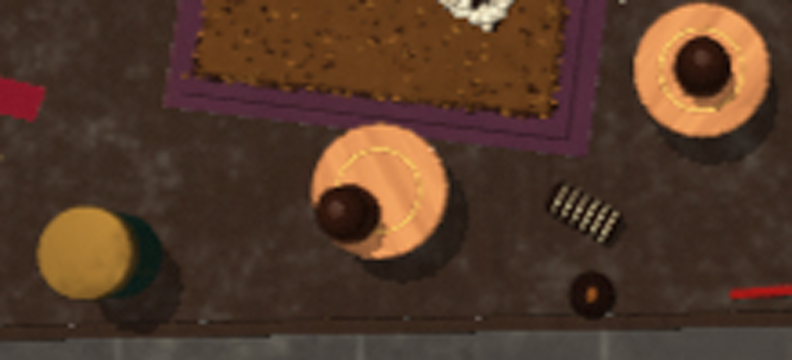

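The crop shows the slipped egg centred at (347,213), which is full-image (226.4,259.2). Its stand's ring is toward the upper right. I'll get the egg offset and plan a push with the two fingertips cradling the foot.

```bash
python3 - <<'E'
from h import *
c=bot.camera('top')
e=onplane(c,226.4,259.2,.094)[:2]; p=onplane(c,234.91,252.52,.06)[:2]
d=p-e;L=np.hypot(*d);d/=L;print('egg',e,'off',L,'dir',d,np.degrees(np.arctan2(d[1],d[0])))
o=bot.get_obs();Rt=R.from_euler('xyz',o['tcp_rot'],degrees=True)
h=np.r_[e-d*.075,.15];print('hover',h,'tool shift',Rt.inv().apply(h-o['ee_pos']),o['q'])
E
```

```text
egg [0.46637066 0.36868042] off 0.025112097312128084 dir [ 0.76136184 -0.64832719] -40.41559741447589
hover [0.40926852 0.41730496 0.15      ] tool shift [-0.20146547 -0.00111546  0.04303911] [6.57190041e+01 5.00099058e+00 1.00522132e+01 9.50993495e+01
 2.80619569e-04 8.99994087e+01]
```

Emit:
play_rows:
  steps:
    - [[-0.04, 0, 0.008, 0], [-0.04, 0, 0.008, 0], [-0.04, 0, 0.008, 0], [-0.04, 0, 0.008, 0], [-0.04, 0, 0.008, 0]]
  gripper: 0.024

```text
time: 0.62
ee_pos: [0.4099, 0.418, 0.1531]
tcp_rot: [180.0, -0.0, 155.7]
wrist_force: [-0.6, 1.0, -0.3]
opening: 0.0261
grasp_force: 0.0
```

Emit:
play_rows:
  steps:
    - [[0, 0, 0, 0.1], [0, 0, 0, 0.1], [0, 0, 0, 0.08], [0, 0, 0, 0], [0, 0, 0, 0]]

```text
time: 1.03
ee_pos: [0.4085, 0.419, 0.1533]
tcp_rot: [-180.0, -0.0, 139.8]
wrist_force: [0.2, -0.6, -0.6]
opening: 0.0243
grasp_force: 0.0
```

```bash
python3 - <<'E'
from h import *
o=bot.get_obs();print(o)
for n in('wrist','scene'):
    c=bot.camera(n);cv2.imwrite(f'pics/{n}1.png',c['img']);print(c['vfov'],c['cx'],c['cy'],c['xyz'],c['attitude'])
E
```

```text
{'time': 1.0333, 'q': array([4.57302150e+01, 9.21689447e+00, 1.02796045e+01, 9.10827140e+01,
       2.01944678e-04, 8.59119453e+01]), 'qd': array([ 0.3091265 , -0.11040077,  0.03444254, -0.09070235,  0.06807765,
       -1.2042729 ]), 'joint_efforts': array([-3.56290620e-01, -5.68990123e+01,  4.68478346e+01,  1.33178892e-04,
       -8.52953031e-03,  4.79393452e-01]), 'ee_pos': array([0.40846751, 0.41901568, 0.15329198]), 'tcp_rot': array([-1.79980061e+02, -1.62750488e-03,  1.39818269e+02]), 'wrist_force': array([ 0.16082032, -0.59051534, -0.64332844]), 'torque': array([ 0.05799679,  0.00597768, -0.03170992]), 'grasp_force': 0.0, 'opening': 0.024260598511894185}
68.73367142305963 313.2516045021889 235.94781183286847 [0.34516304 0.47310376 0.33457935] [1.61242574e+02 5.10587380e-02 4.98290960e+01]
44.56350616249592 318.3384789827891 246.82650376149445 [-0.44592763 -0.41139177  1.41793361] [-141.48988952   -0.51362837  -60.48571336]
```

View pics/wrist1.png

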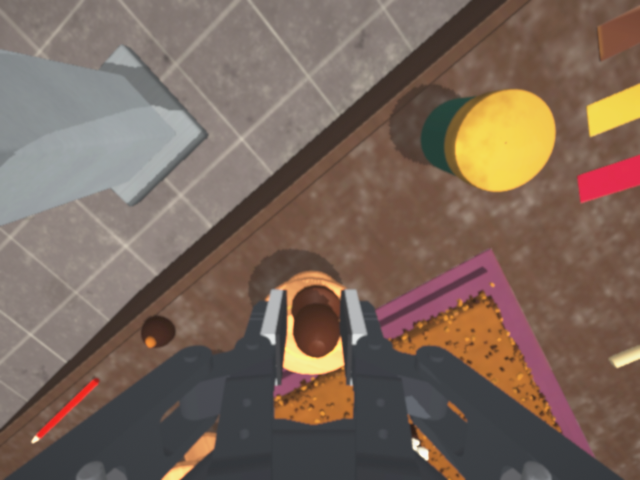

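The wrist view shows the egg and stand between the fingers, with the foot at about (316,300), the egg top at about (317,328) and the plate centred near (313,325).

```bash
python3 - <<'E'
from h import *
im=cv2.imread('pics/wrist1.png')
a=cv2.resize(im[255:395,230:400],None,fx=4,fy=4,interpolation=2);cv2.imwrite('pics/w1c.png',a)
im=cv2.imread('pics/scene1.png')
c=bot.camera('scene');u,v=map(int,proj(c,[.477,.36,.08]));print(u,v)
b=cv2.resize(im[v-40:v+40,u-50:u+50],None,fx=5,fy=5,interpolation=2);cv2.imwrite('pics/s1c.png',b)
E
```

```text
243 215
```

View pics/w1c.png

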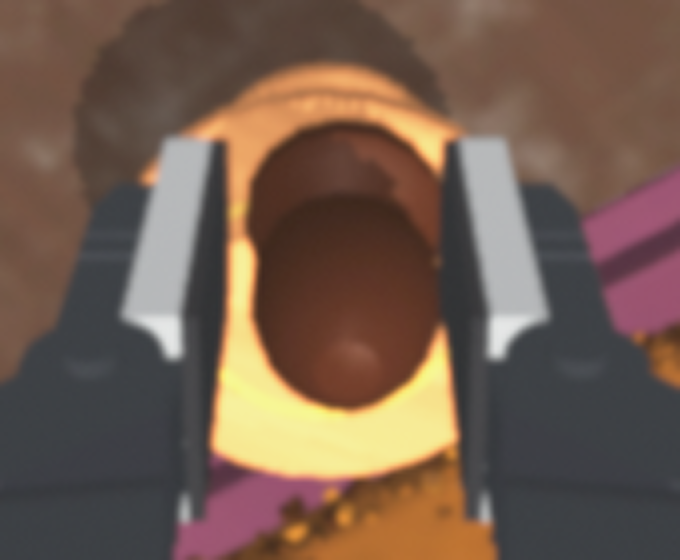

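The crop shows the foot's near edge at (345,121), left edge at x≈248 and right edge at x≈440. The plate's near rim is at row 92 and its far rim at row 477, with a mid column around 330.

```bash
python3 - <<'E'
from h import *
c=bot.camera('wrist');o=bot.get_obs();t=o['ee_pos'];Rt=R.from_euler('xyz',o['tcp_rot'],degrees=True)
def P(n,x,y,z):
    w=onplane(c,230+x/4,255+y/4,z);q=Rt.inv().apply(w-t);print(n,w.round(4),'push',round(-q[0]*1e3,1),'lat',round(q[1]*1e3,1))
P('foot near',345,121,.066);P('footL',248,200,.07);P('footR',440,205,.07)
P('eggtop apex',349,300,.12)
P('plate near',330,92,.06);P('plate far',335,477,.06)
print(t)
E
```

```text
foot near [0.45   0.3877 0.066 ] push 52.2 lat 2.9
footL [0.4494 0.3611 0.07  ] push 68.9 lat -17.8
footR [0.4768 0.3917 0.07  ] push 70.1 lat 23.2
eggtop apex [0.4564 0.3827 0.12  ] push 60.3 lat 3.2
plate near [0.445  0.3878 0.06  ] push 48.3 lat -0.3
plate far [0.523  0.3234 0.06  ] push 149.5 lat 0.8
[0.40829571 0.41923892 0.15350552]
```

View pics/s1c.png

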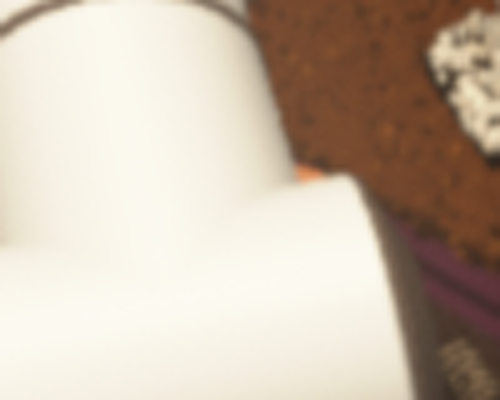

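Emit:
play_rows:
  steps:
    - [[0, 0.0028, 0.022, 0], [0, 0, 0.022, 0], [0, 0, 0.022, 0], [0, 0, 0.022, 0], [0, 0, 0, 0]]

```text
time: 1.65
ee_pos: [0.4085, 0.4197, 0.061]
tcp_rot: [-179.6, -0.0, 139.8]
wrist_force: [-1.1, -0.2, -1.2]
opening: 0.024
grasp_force: 0.0
```

Emit:
play_rows:
  steps:
    - [[-0.01, 0, 0, 0], [-0.01, 0, 0, 0], [-0.01, 0, 0, 0], [0, 0, 0, 0], [0, 0, 0, 0]]

```text
time: 2.07
ee_pos: [0.4343, 0.4015, 0.0666]
tcp_rot: [179.9, 0.0, 139.6]
wrist_force: [0.2, 1.0, 0.4]
opening: 0.0244
grasp_force: 0.0
```

```bash
python3 - <<'E'
from h import *
o=bot.get_obs();print(o['ee_pos'],o['tcp_rot'],o['wrist_force'])
c=bot.camera('wrist');cv2.imwrite('pics/wrist2.png',c['img'])
a=cv2.resize(c['img'][200:400,200:430],None,fx=3,fy=3,interpolation=2);cv2.imwrite('pics/w2c.png',a)
E
```

```text
[0.43432345 0.40151695 0.06661388] [1.79907810e+02 7.47889772e-03 1.39588682e+02] [0.23614553 0.96396166 0.41345497]
```

View pics/w2c.png

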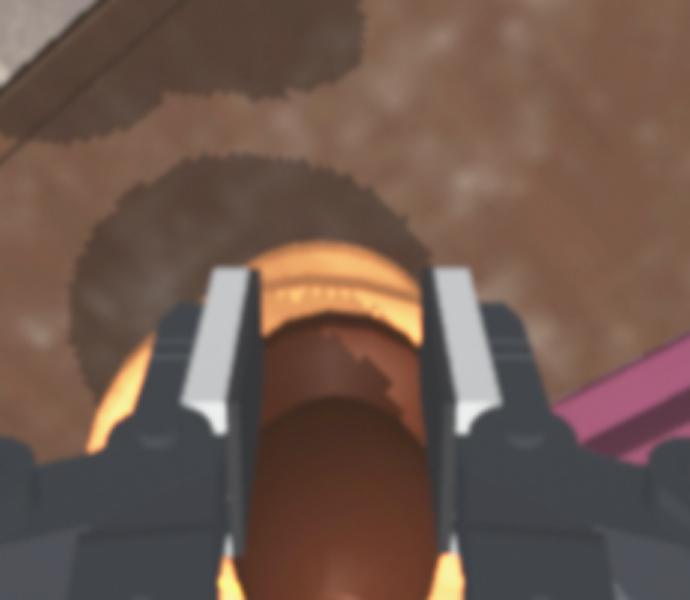

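The crop shows the fingertips straddling the near side of the egg symmetrically, with tip near corners at (247,268) and (435,268) and the foot's near edge at (333,315).

```bash
python3 - <<'E'
from h import *
c=bot.camera('wrist');o=bot.get_obs();t=o['ee_pos'];Rt=R.from_euler('xyz',o['tcp_rot'],degrees=True)
def P(n,x,y,z):
    w=onplane(c,200+x/3,200+y/3,z);q=Rt.inv().apply(w-t);print(n,w.round(4),'push',round(-q[0]*1e3,1),'lat',round(q[1]*1e3,1))
P('foot near',335,315,.066);P('tipL',258,268,.0666);P('tipR',425,268,.0666);P('plate near',335,278,.06)
print(t,o['wrist_force'],c['xyz'])
E
```

```text
foot near [0.4496 0.3876 0.066 ] push 21.5 lat -0.5
tipL [0.432  0.3832 0.0666] push 10.9 lat -15.2
tipR [0.4527 0.4075 0.0666] push 11.0 lat 16.8
plate near [0.4458 0.3907 0.06  ] push 16.6 lat -0.5
[0.433516   0.40186168 0.06610263] [-0.04157676  0.27820255  0.11650314] [0.37057529 0.45583055 0.24760714]
```

The wrist view's tip position disagrees with the reported TCP: the tips look about 40 mm higher. I'll check from the other cameras before touching anything.

```bash
python3 - <<'E'
from h import *
t=bot.get_obs()['ee_pos'];out=[]
for n in('top','scene'):
    c=bot.camera(n);u,v=map(int,proj(c,t).round());print(n,proj(c,t),proj(c,t+[0,0,.043]))
    a=c['img'][v-50:v+50,u-65:u+65];a=cv2.resize(a,(390,300),interpolation=2);out.append(a)
cv2.imwrite('pics/m3.png',np.hstack(out))
E
```

```text
top [215.77909805 272.48548999] [212.32184511 272.0330654 ]
scene [224.13638933 223.09065747] [222.45249235 213.66379005]
```

View pics/m3.png

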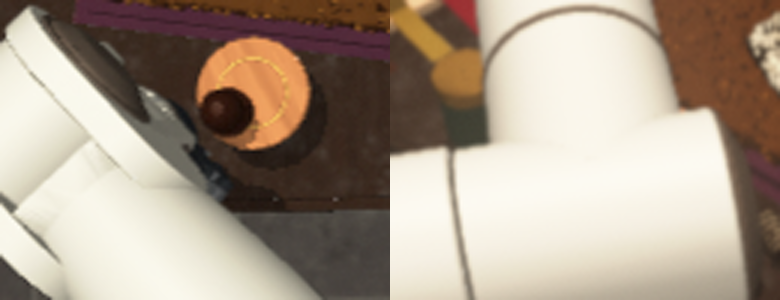

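The side views don't settle it, because the arm hides the fingers. Changing the opening by a known amount will give the fingertip depth in the wrist view.

```bash
cat >> h.py <<'E'
def prof(name):
    c=bot.camera('wrist');cv2.imwrite(f'pics/{name}.png',c['img']);g=cv2.cvtColor(c['img'],6)
    print(bot.get_obs()['opening'],bot.get_obs()['ee_pos'])
    for v in(284,288,291,295,300):print(v,' '.join(map(str,g[v,250:376:3])))
E
python3 -c "
from h import *
prof('p24')"
```

```text
0.023821071618356136 [0.43302071 0.40201426 0.06566219]
284 84 84 81 80 83 84 83 82 80 77 75 76 76 81 97 119 137 139 146 152 151 151 148 123 102 79 74 74 73 73 77 98 103 102 102 103 103 100 98 99 99 98
288 85 85 83 82 86 86 83 94 106 106 107 87 121 149 161 175 181 183 187 192 198 199 197 190 180 159 129 87 72 71 72 83 122 122 120 115 100 99 102 102 104 104
291 87 91 89 88 87 83 81 166 196 196 192 99 103 177 177 178 181 183 184 186 191 198 199 198 197 195 180 150 100 73 67 79 185 196 196 184 103 100 105 108 111 109
295 91 95 97 90 84 79 94 192 199 199 191 76 97 162 154 148 141 140 140 140 142 145 151 155 163 176 186 189 172 124 69 67 179 199 199 196 124 106 114 120 119 113
300 96 97 94 81 76 76 137 199 200 199 164 63 83 159 172 182 202 189 179 183 192 183 193 190 193 174 151 137 136 143 94 62 143 199 199 199 167 105 106 107 120 115
```

Emit:
play_rows:
  steps:
    - [[0, 0, 0, 0], [0, 0, 0, 0], [0, 0, 0, 0], [0, 0, 0, 0], [0, 0, 0, 0]]
  gripper: 0.0

```text
time: 2.73
ee_pos: [0.4331, 0.4018, 0.0655]
tcp_rot: [-180.0, 0.0, 139.7]
wrist_force: [0.2, -0.3, 0.2]
opening: 0.0
grasp_force: 0.0
```

```bash
python3 -c "
from h import *
prof('p0')
a=cv2.imread('pics/p0.png')[200:400,200:430];cv2.imwrite('pics/p0c.png',cv2.resize(a,None,fx=3,fy=3,interpolation=2))"
```

```text
-9.341399129186911e-05 [0.43312167 0.40183671 0.06546209]
284 81 81 79 78 79 80 81 79 78 75 73 73 73 78 90 111 129 134 140 146 144 144 142 119 99 77 71 72 70 72 74 91 100 99 98 100 100 97 95 95 96 96
288 82 83 80 80 83 84 80 75 74 75 77 89 132 143 155 169 177 181 183 189 187 185 184 185 173 154 128 84 70 69 70 79 100 100 97 97 96 96 98 99 100 100
291 84 88 87 85 84 80 76 73 74 77 105 141 165 173 172 174 187 191 191 191 120 69 100 190 192 190 184 146 98 71 72 75 91 100 100 98 97 97 101 105 107 106
295 88 92 93 88 81 77 75 74 81 125 166 178 168 161 149 145 173 193 193 192 118 61 95 191 193 193 194 186 168 127 79 76 87 105 104 102 99 101 110 116 116 109
300 93 94 91 83 78 77 84 108 141 145 144 150 134 111 124 140 185 193 193 192 117 61 92 191 193 193 186 109 108 118 112 88 85 115 118 115 119 123 123 121 118 111
```

View pics/p0c.png

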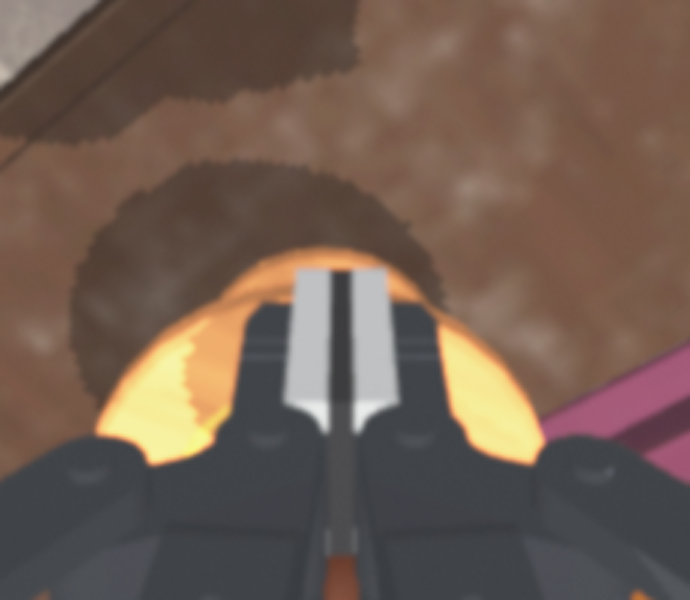

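Moving the fingers by a known amount puts their tips about 0.151 m from the camera, so they are roughly 43 mm higher than the reported TCP. I'll back away from the egg and check this against the table.

Emit:
play_rows:
  steps:
    - [[0.012, 0, 0, 0], [0.012, 0, 0, 0], [0.008, 0, 0, 0], [0, 0, 0, 0], [0, 0, 0, 0]]

```text
time: 3.2
ee_pos: [0.4081, 0.4231, 0.0655]
tcp_rot: [180.0, 0.0, 139.8]
wrist_force: [-0.5, -0.1, 0.1]
opening: 0.0003
grasp_force: 0.0
```

Emit:
play_rows:
  steps:
    - [[0, 0, 0.01, 0], [0, 0, 0.012, 0], [0, 0, 0.012, 0], [0, 0, 0.012, 0], [0, 0, 0.007, 0]]

```text
time: 3.62
ee_pos: [0.4081, 0.4215, 0.0097]
tcp_rot: [-179.8, -0.0, 139.7]
wrist_force: [-0.3, 0.3, -0.5]
opening: -0.0001
grasp_force: 0.0
```

Emit:
play_rows:
  steps:
    - [[0, 0, 0.004, 0], [0, 0, 0.003, 0], [0, 0, 0.002, 0], [0, 0, 0, 0], [0, 0, 0, 0]]

```text
time: 4.03
ee_pos: [0.4089, 0.4227, 0.0039]
tcp_rot: [180.0, 0.0, 139.7]
wrist_force: [0.1, 0.2, -0.3]
opening: 0.0004
grasp_force: 0.0
```

Emit:
play_rows:
  steps:
    - [[0, 0, 0.002, 0], [0, 0, 0.002, 0], [0, 0, 0.002, 0], [0, 0, 0.001, 0], [0, 0, 0, 0]]

```text
time: 4.45
ee_pos: [0.4086, 0.4224, -0.0039]
tcp_rot: [-180.0, -0.0, 139.7]
wrist_force: [-0.1, -0.1, 0.2]
opening: -0.0
grasp_force: 0.0
```

```bash
python3 - <<'E'
from h import *
o=bot.get_obs();print(o['ee_pos'],o['wrist_force'],o['joint_efforts'].round(1))
c=bot.camera('wrist');cv2.imwrite('pics/tbl.png',c['img']);print(c['xyz'])
E
```

```text
[ 0.40862554  0.42236164 -0.00387067] [-0.11047857 -0.11176103  0.23086518] [  0.  -58.2  46.1  -0.1  -0.   -0. ]
[0.34547693 0.47664645 0.17741166]
```

There's no contact at a reported −4 mm, so the tips really are higher than reported. I'll touch the table gently to get the exact offset.

Emit:
play_rows:
  steps:
    - [[0, 0.015, 0, 0], [0, 0, 0.008, 0], [0, 0, 0.008, 0], [0, 0, 0.006, 0], [0, 0, 0.004, 0]]

```text
time: 4.92
ee_pos: [0.4176, 0.433, -0.0312]
tcp_rot: [-179.9, -0.0, 139.7]
wrist_force: [0.4, -0.2, -0.2]
opening: 0.0004
grasp_force: 0.0
```

Emit:
play_rows:
  steps:
    - [[0, 0, 0, 0], [0, 0, 0.001, 0], [0, 0, 0.001, 0], [0, 0, 0.001, 0], [0, 0, 0, 0]]

```text
time: 5.33
ee_pos: [0.4185, 0.434, -0.0324]
tcp_rot: [180.0, -0.0, 139.7]
wrist_force: [-0.6, 0.5, 0.4]
opening: 0.0002
grasp_force: 0.0
```

Emit:
play_rows:
  steps:
    - [[0, 0, 0.001, 0], [0, 0, 0.001, 0], [0, 0, 0.001, 0], [0, 0, 0, 0], [0, 0, 0, 0]]

```text
time: 5.75
ee_pos: [0.4184, 0.4339, -0.0356]
tcp_rot: [-180.0, -0.0, 139.7]
wrist_force: [-0.5, 0.0, 0.1]
opening: -0.0001
grasp_force: 0.0
```

Emit:
play_rows:
  steps:
    - [[0, 0, 0.001, 0], [0, 0, 0.001, 0], [0, 0, 0.001, 0], [0, 0, 0, 0], [0, 0, 0, 0]]

```text
time: 6.17
ee_pos: [0.4186, 0.434, -0.0378]
tcp_rot: [180.0, 0.0, 139.7]
wrist_force: [-1.9, -2.7, 6.2]
opening: 0.0
grasp_force: 3.3
```

Emit:
play_rows:
  steps:
    - [[0, 0, 0.001, 0], [0, 0, 0.001, 0], [0, 0, 0, 0], [0, 0, 0, 0], [0, 0, 0, 0]]

```text
time: 6.58
ee_pos: [0.4186, 0.4341, -0.0378]
tcp_rot: [179.9, 0.0, 139.7]
wrist_force: [-7.2, -7.0, 21.9]
opening: 0.0003
grasp_force: 10.6
```

Contact came at a reported z of −0.038, so tip z = reported z + 0.038. I'll raise to a reported 0.027 (tips about 64.5 mm up, low on the foot), reopen to 24 mm and go back behind the egg.

Emit:
play_rows:
  steps:
    - [[0, 0, -0.017, 0], [0, 0, -0.017, 0], [0, 0, -0.017, 0], [0, 0, -0.0165, 0], [0, -0.015, 0, 0]]
  gripper: 0.024

```text
time: 7.0
ee_pos: [0.4109, 0.4249, 0.0305]
tcp_rot: [179.7, 0.0, 139.7]
wrist_force: [1.1, 0.5, -0.6]
opening: 0.0239
grasp_force: 0.0
```

Emit:
play_rows:
  steps:
    - [[-0.008, 0, 0, 0], [-0.008, 0, 0, 0], [-0.008, 0, 0, 0], [-0.004, 0, 0, 0], [0, 0, 0, 0]]

```text
time: 7.42
ee_pos: [0.431, 0.4036, 0.0264]
tcp_rot: [-180.0, 0.0, 139.6]
wrist_force: [0.4, 1.2, 0.1]
opening: 0.0237
grasp_force: 0.0
```

```bash
python3 - <<'E'
from h import *
o=bot.get_obs();t=o['ee_pos'];print(t,o['opening'],o['wrist_force'])
c=bot.camera('wrist');cv2.imwrite('pics/wrist4.png',c['img'])
Rt=R.from_euler('xyz',o['tcp_rot'],degrees=True)
# plate + egg: near edges along columns between fingers
hsv=cv2.cvtColor(c['img'],cv2.COLOR_BGR2HSV)
for u in(305,313,321):print(u,[tuple(map(int,hsv[v,u])) for v in range(250,330,5)])
tp=bot.camera('top');cv2.imwrite('pics/top4.png',tp['img'])
E
```

```text
[0.43103487 0.40358114 0.02635714] 0.023687219754059352 [0.43465988 1.1645269  0.06921366]
305 [(11, 88, 93), (11, 86, 92), (13, 93, 115), (12, 95, 131), (11, 97, 131), (12, 91, 132), (11, 94, 127), (10, 86, 95), (12, 85, 90), (12, 87, 91), (11, 81, 94), (11, 82, 93), (11, 88, 98), (13, 148, 214), (15, 137, 242), (15, 140, 240)]
313 [(11, 82, 93), (10, 89, 106), (12, 97, 129), (12, 95, 131), (11, 89, 135), (11, 90, 133), (11, 97, 131), (11, 95, 124), (12, 86, 89), (11, 86, 89), (11, 85, 93), (11, 77, 96), (12, 79, 100), (13, 146, 216), (18, 131, 246), (16, 136, 244)]
321 [(10, 73, 94), (12, 86, 113), (10, 88, 133), (12, 89, 138), (11, 81, 141), (12, 86, 137), (11, 91, 131), (10, 96, 130), (11, 94, 114), (12, 85, 93), (11, 84, 91), (11, 86, 92), (11, 85, 93), (12, 142, 197), (17, 134, 245), (17, 132, 245)]
```

Emit:
play_rows:
  steps:
    - [[-0.003, -0.0003, 0, 0], [-0.003, -0.0003, 0, 0], [-0.003, -0.0003, 0, 0], [-0.002, 0, 0, 0], [0, 0, 0, 0]]

```text
time: 7.93
ee_pos: [0.4382, 0.3964, 0.027]
tcp_rot: [180.0, 0.0, 139.7]
wrist_force: [-0.7, 0.1, -0.2]
opening: 0.0241
grasp_force: 0.0
```

```bash
cat >> h.py <<'E'
def egg():
    c=bot.camera('top');im=c['img'];o=bot.get_obs()
    h=cv2.cvtColor(im,cv2.COLOR_BGR2HSV)
    cone=np.zeros(im.shape[:2],'uint8');cv2.circle(cone,(235,253),17,1,-1)
    m=((h[...,2]<110)&(cone>0)).astype('uint8');n,l,s,ce=cv2.connectedComponentsWithStats(m)
    for i in range(1,n):
        if s[i,4]>30:print('dark',s[i],ce[i].round(1),onplane(c,*ce[i],.094).round(4))
    t=o['ee_pos'];Rt=R.from_euler('xyz',o['tcp_rot'],degrees=True)
    print(o['time'],t,o['wrist_force'].round(1),'centre push/lat',(Rt.inv().apply(np.r_[.4845,.354,t[2]]-t)*[-1e3,1e3,0]).round(1))
    cv2.imwrite(f"pics/t{o['time']:.2f}.png",im);w=bot.camera('wrist');cv2.imwrite(f"pics/w{o['time']:.2f}.png",w['img'])
E
python3 -c "
from h import *
egg()"
```

```text
dark [219 251  17  17 211] [227.  258.7] [0.4677 0.3671 0.094 ]
7.9833 [0.43807457 0.39646677 0.02701345] [ 0.7 -0.7 -0.4] centre push/lat [62.9 -2.3 -0. ]
```

Emit:
play_rows:
  steps:
    - [[-0.002, -0.0001, 0, 0], [-0.002, -0.0001, 0, 0], [-0.002, -0.0001, 0, 0], [-0.002, -0.0002, 0, 0], [-0.002, -0.0002, 0, 0]]

```text
time: 8.45
ee_pos: [0.4452, 0.3895, 0.027]
tcp_rot: [180.0, -0.0, 139.7]
wrist_force: [0.1, 0.5, -1.0]
opening: 0.024
grasp_force: 0.2
```

Emit:
play_rows:
  steps:
    - [[-0.002, -0.0002, 0, 0], [-0.002, -0.0002, 0, 0], [-0.002, -0.0002, 0, 0], [0, 0, 0, 0], [0, 0, 0, 0]]

```text
time: 8.87
ee_pos: [0.4494, 0.3851, 0.027]
tcp_rot: [-180.0, 0.0, 139.7]
wrist_force: [-0.3, -0.5, 0.5]
opening: 0.024
grasp_force: 0.0
```

```bash
python3 -c "
from h import *
egg()"
```

```text
dark [219 249  19  21 271] [228.  257.7] [0.4701 0.3646 0.094 ]
8.9167 [0.44933319 0.3851923  0.02699277] [-0.3  1.4  0. ] centre push/lat [47. -1.  0.]
```

Emit:
play_rows:
  steps:
    - [[-0.002, -0.0001, 0, 0], [-0.002, -0.0001, 0, 0], [-0.002, -0.0001, 0, 0], [-0.002, -0.0001, 0, 0], [0, 0, 0, 0]]

```text
time: 9.38
ee_pos: [0.4554, 0.3795, 0.027]
tcp_rot: [-180.0, 0.0, 139.7]
wrist_force: [-0.5, -0.3, -0.2]
opening: 0.0239
grasp_force: 0.0
```

```bash
python3 -c "
from h import *
egg()
import glob
t=bot.get_obs()['time'];fs=sorted(glob.glob('pics/t[0-9]*.png'),key=lambda s:float(s[6:-4]))[-1]
a=cv2.imread(fs)[215:290,190:260];w=cv2.imread(fs.replace('pics/t','pics/w'))[190:400,210:420]
cv2.imwrite('pics/m5.png',np.hstack([cv2.resize(a,(385,412),interpolation=2),cv2.resize(w,(412,412),interpolation=2)]))"
```

```text
dark [218 247  22  24 342] [229.1 256.9] [0.4722 0.3618 0.094 ]
9.4333 [0.45532797 0.37956694 0.02698734] [-1.2 -0.2 -0.3] centre push/lat [38.8 -0.6  0. ]
```

View pics/m5.png

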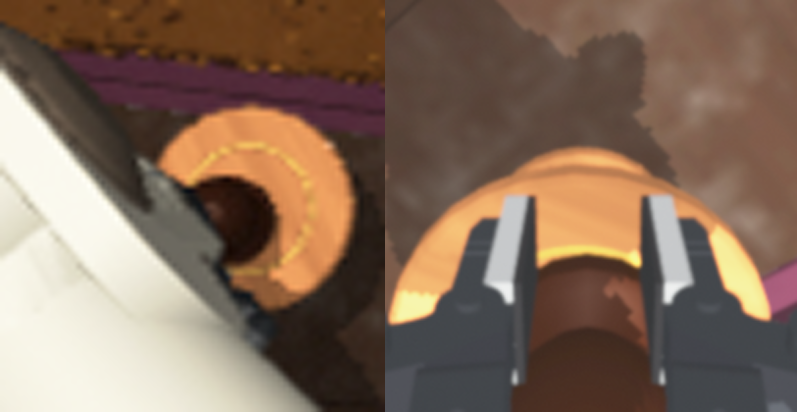

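The egg has slid upright, cradled between the tips. In the top view it is at crop (238,221), and in the wrist view the foot's near edge (row 258) is just inside the ring. Next is the remaining distance.

```bash
python3 - <<'E'
from h import *
c=bot.camera('wrist');o=bot.get_obs();t=o['ee_pos'];Rt=R.from_euler('xyz',o['tcp_rot'],degrees=True)
def P(n,u,v,z):
    w=onplane(c,u,v,z);q=Rt.inv().apply(w-t);print(n,w.round(4),'push',round(-q[0]*1e3,1),'lat',round(q[1]*1e3,1))
k=lambda x,y:(210+(x-385)/1.962,190+y/1.962)
P('foot near',*k(585,258),.066);P('ring near',*k(585,247),.06);P('plate near',*k(580,172),.06)
P('plateL',*k(392,310),.06);P('plateR',*k(768,310),.06)
tp=bot.camera('top')
for n,q in(('egg',(233.3,255.2)),('egg by right edge',(233.2,255.2))):
    w=onplane(tp,*q,.094)+[.0027,.001,0];r=Rt.inv().apply(np.r_[.4855,.3524,.094]-w);print(n,w,'to go',-r[0],r[1])
E
```

```text
foot near [0.4606 0.3748 0.066 ] push 7.3 lat -0.3
ring near [0.4611 0.3743 0.06  ] push 8.0 lat -0.3
plate near [0.4448 0.3866 0.06  ] push -12.3 lat -1.5
plateL [0.4433 0.3248 0.06  ] push 26.4 lat -49.6
plateR [0.5053 0.398  0.06  ] push 26.4 lat 46.3
egg [0.47906897 0.35181846 0.094     ] to go 0.004526006474629145 0.004605611350096192
egg by right edge [0.47907368 0.35207706 0.094     ] to go 0.004689785267271186 0.004405430862833843
```

Emit:
play_rows:
  steps:
    - [[-0.002, -0.0003, 0, 0], [-0.002, -0.0003, 0, 0], [-0.002, -0.0002, 0, 0], [-0.002, -0.0002, 0, 0], [0, 0, 0, 0]]

```text
time: 10.0
ee_pos: [0.4609, 0.3735, 0.027]
tcp_rot: [-180.0, 0.0, 139.7]
wrist_force: [0.2, 0.0, -0.1]
opening: 0.0239
grasp_force: 0.0
```

Emit:
play_rows:
  steps:
    - [[0.002, 0, 0, 0], [0.005, 0, 0, 0], [0.01, 0, 0, 0], [0.015, 0, 0, 0], [0.02, 0, 0, 0]]

```text
time: 10.42
ee_pos: [0.4204, 0.4078, 0.027]
tcp_rot: [180.0, 0.0, 139.6]
wrist_force: [0.0, -0.9, 0.1]
opening: 0.024
grasp_force: 0.0
```

Emit:
play_rows:
  steps:
    - [[0.03, 0, 0, 0], [0.02, 0, -0.01, 0], [0.03, 0, -0.03, 0], [0.03, 0, -0.04, 0], [0.03, 0, -0.04, 0]]

```text
time: 10.83
ee_pos: [0.3199, 0.4919, 0.134]
tcp_rot: [-179.9, 0.0, 139.7]
wrist_force: [0.1, 1.2, -0.5]
opening: 0.0239
grasp_force: 0.0
```

Emit:
play_rows:
  steps:
    - [[0.02, 0, -0.03, 0], [0, 0, -0.01, 0], [0, 0, 0, 0], [0, 0, 0, 0], [0, 0, 0, 0]]

```text
time: 11.25
ee_pos: [0.307, 0.5034, 0.1711]
tcp_rot: [-179.9, 0.0, 139.6]
wrist_force: [-0.2, -0.3, -0.4]
opening: 0.024
grasp_force: 0.0
```

```bash
python3 - <<'E'
from h import *
c=bot.camera('top');im=c['img'];hsv=cv2.cvtColor(im,cv2.COLOR_BGR2HSV);print(bot.get_obs()['ee_pos'])
for (u,v) in((235,253),(325,219)):
    x0,y0=u-28,v-28;h=hsv[y0:y0+56,x0:x0+56]
    m=((h[...,2]>150)&(h[...,1]>80)).astype('uint8');cs,_=cv2.findContours(m,0,2);k=max(cs,key=cv2.contourArea)
    e=cv2.fitEllipse(cv2.convexHull(k));p=onplane(c,e[0][0]+x0,e[0][1]+y0,.06)
    d=(h[...,2]<95).astype('uint8');cone=np.zeros_like(d);cv2.circle(cone,(28,28),16,1,-1);d&=cone
    n,l,s,ce=cv2.connectedComponentsWithStats(d);i=1+s[1:,4].argmax();q=onplane(c,*(ce[i]+[x0,y0]),.094)
    print(p,q,s[i],'egg-plate mm',((q-p)*1e3).round(1))
E
```

```text
[0.30710187 0.5031603  0.1709727 ]
[0.48555481 0.35238412 0.06      ] [0.48330713 0.35105667 0.094     ] [ 18  20  17  17 219] egg-plate mm [-2.2 -1.3 34. ]
[0.57023209 0.11446497 0.06      ] [0.56755713 0.11333112 0.094     ] [ 20  19  16  17 206] egg-plate mm [-2.7 -1.1 34. ]
```

The moved egg's offset matches the model egg's within about 1 mm, and it is upright and clear of the robot. I'm handing it in.

```bash
python3 -c "
from workcell import bot
print(bot.job_done())"
```

```text
the job is handed in; nothing more can be done
None
```

The slipped egg was nudged, upright, to within about 1 mm of the middle of its stand (top-camera estimate), the model egg measured unmoved and the job is handed in; no verdict came back, and I did not re-measure the other items.

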